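# Turn over the soap balls in the pot

## Robot

A 6-joint arm with a two-finger parallel gripper is mounted at the origin on the work surface. World frame = base frame: x ahead of the robot, y to its left, z up, the work surface at z = 0. Lengths are in m, angles in degrees, forces in N, time in s.
With the tool pointing down it reaches from about 0.35 to 0.875 m from the base axis. Payload 4.2 kg.
Tool frame: the origin (TCP) lies between the finger pads; the fingertips stand 17 mm ahead of it and the grasp point (between the pads) lies 2 mm behind it; z points along the fingers, y is the line along which they close (so a half turn about z gives the same grasp; the last joint's range is limited). The gripper opens to 87 mm and grips with 3 to 60 N. Pads are 19 mm wide; open, the fingers measure 117 mm over their backs; the gripper's body (75 mm by 190 mm) begins 51 mm behind the grasp point.
Start: joints at [83.228, 22.042, 0.453, 0, -68.411, -14.817], TCP at [0.23, 0.581, 0.24] pointing down, gripper open.
Joint ranges: [-179.83, 179.83], [-69.29, 118.12], [-61.27, 80.66], [-181.25, 117.63], [-171.15, -9.14], [-177.46, 177.46]. Speed limits (degrees/s): [159.86, 159.86, 180, 180, 180, 180].

## Interface

Orientations are given as a 3x3 rotation matrix whose columns are the frame's x, y, z axes.
In Python, from station import sense, capture, r, masks_of gives the robot as it stands.
- The arm moves only by the tool apply_moves, never from a script. Its argument "steps" is a list that holds one entry, the list of rows, each a list of 7 numbers: the opening, from 0 (shut) to 1 (fully open), then the shift along the tool's x, y, z in mm, then the turn, a rotation vector about the tool's x, y, z in rad. A call has 1 to 12 rows; each row shifts and turns the commanded pose from where the row before left it, along the tool's axes as they then stand; what a row does not reach is not made up. A row lasts 1/8 s, in which the tool goes at most 62.5 mm and 10.7 degrees, less where a joint would pass 70% of its speed; a pose out of reach is approached as far as the arm can. A call with a gripper value outside its range is refused whole. The fingers move at their own pace and stop on an object; the grip force is fixed at half the most. Time passes only in rows, so rows that do not move let the fingers close. It gives the time, the measured TCP pose, the force and the opening at its end, in the units of the state.
- sense(): the state, without advancing time (a new reading comes with each control period).
- capture(name): name is "scene" or "side" or "wrist"; returns a dict with "color" (480x640x3 uint8, red, green, blue), "vfov" (degrees; the focal length in pixels is half the picture's height over the tangent of half this angle, whatever the lens; pixels are square), "cx", "cy" (the principal point, pixels), "T" (4x4, takes a point from camera to world coordinates). Camera axes: x right, y down, z forward; pixel columns grow to the right and rows downward; lengths in m; the calibration is good to about 2 mm. A picture is of the moment at which its call begins. There is no depth.
- r.finish_job(): hands the job in, once; it reports no verdict.
Trained networks look in a picture, given as the dict that the camera call returned (one of the last four; its "shot" number tells which), for a name from the list of things; names that differ only in an ending like _2 or _b are one class to them, and where a whole thing is asked for, a point or a joint stands for the part that bears it (a point fixed in the world has none). Each returns a list of dicts, best first, with "confidence" (0 to 1); they miss things now and then, are a little off and sometimes report something else, mostly with a low value. They report only what shows in the picture. A call takes as long as a camera call. They do not tell look-alikes from the thing itself.
- masks_of(picture, thing): "pixels" (480x640 bool, what is visible of it) and "box" ([left, top, width, height] in pixels, round what is visible of it).
The state is a dict: "time_s": time; "joints": joint angles; "joint_velocities": joint speeds; "effort": joint torques, N m; "tcp_pos": TCP position; "ee_rot": TCP orientation; "wrist_force": force on the tool from outside, world axes, zero at the start; "moment": the same for the moment, N m; "gripper_width": opening from 0.0 (shut) to 1.0 (fully open).
Only numpy, scipy, OpenCV 4.12 (cv2) and the standard library are available. Lean on these libraries where they do the work, as an engineer would, in place of code of your own. Each camera call takes 0.05 s, during which the arm holds its last target. There are 200 camera calls.

## Task

The soap balls in the steel pot need a stir. Take the wooden board off the pot and lay it flat on the cork mat; then pick up the wooden paddle that lies on the table, stand it head down in the empty crock so that it leans on the rim, let go, and take it again by the upper part of its handle. With the paddle held near upright and its head down at the bottom of the pot, stir round among the balls for at least three full turns, about 25 mm or more out from the middle, so that most of the balls end up clearly shifted from where they lay, then leave the paddle standing head down in the pot, leaning on its rim, with every ball still inside and the other things on the table undisturbed.

Things in the scene. Friction and masses are not known exactly. Their poses are not given: they have to be found in the camera images.
- pot: open round steel pot with two small loop handles at its own +y and -y sides (they reach 106 mm from the axis, 58 to 68 mm up); fixed in place. 85 mm high, outside radius 78 mm at the foot and 80 mm at the rim, wall 4 mm, flat inner floor 5 mm above its underside. Origin: centre of its underside, z up
- pot_in (a point): centre of the pot's inner floor
- crock: empty squat round terracotta crock, fixed in place. 70 mm high, outside radius 50 mm, wall 5 mm, inner floor 6 mm above its underside. Origin: centre of its underside, z up
- crock_in (a point): centre of the crock's inner floor
- mat: cork mat fixed to the table, 210 mm (its x) by 90 mm (its y), 3 mm thick. Origin: centre of its underside
- board: pale wooden draining board with cross grooves, 180 mm (its x) by 55 mm (its y) by 16 mm (its z), about 0.11 kg; at the start it lies flat across the pot's mouth. Origin: centre of its underside
- stick: pale wooden stirring paddle 200 mm long, about 0.07 kg, 16 mm thick, lying flat on the table at the start. Its x axis runs lengthwise from the head towards the handle's end: square handle 16 x 16 mm from x = -45 to +100 mm, flat head 55 mm long and 26 mm wide (y) from x = -100 to -45 mm. Origin: middle of its length, on its underside; z is across the thickness. Centre of mass about x = -10 mm
- stick_tip (a point): middle of the head's end face (x = -100 mm, z = 8 mm in the paddle)
- stick_top (a point): middle of the handle's end face (x = +100 mm, z = 8 mm in the paddle)
- ball0_center (a point): centre of hard cream-coloured soap ball number 0, 26 mm in diameter, 15 g, loose on the pot's floor
- ball1_center (a point): centre of hard cream-coloured soap ball number 1, 26 mm in diameter, 15 g, loose on the pot's floor
- ball2_center (a point): centre of hard cream-coloured soap ball number 2, 26 mm in diameter, 15 g, loose on the pot's floor
- ball3_center (a point): centre of hard cream-coloured soap ball number 3, 26 mm in diameter, 15 g, loose on the pot's floor
- ball4_center (a point): centre of hard cream-coloured soap ball number 4, 26 mm in diameter, 15 g, loose on the pot's floor
- ball5_center (a point): centre of hard cream-coloured soap ball number 5, 26 mm in diameter, 15 g, loose on the pot's floor
- soap_a: bystander: bare soap bar 80 x 55 x 30 mm, origin at the centre of its underside
- soap_b: bystander: another bare soap bar 80 x 55 x 30 mm, origin at the centre of its underside
- bottle_a: bystander: amber bottle 40 mm across and 85 mm high, origin at the centre of its underside
- bottle_b: bystander: another amber bottle 40 mm across and 85 mm high, origin at the centre of its underside
- pack: bystander: paper-wrapped pack 90 x 65 x 35 mm, origin at the centre of its underside
There are look-alikes about, which are no part of the job. What is shaped like the board but pink is not meant. What is shaped like the stick but turquoise is not meant.

How it is judged (in metres and radians):
On the way, in this order (a step that is already met when the one before it is completed fails the run):
1. the board lies flat on the cork mat, let go (x of board in the frame of mat between -0.06 and 0.06 m and y of board in the frame of mat between -0.035 and 0.035 m and height (world z) of board below 0.012 m and angle between board's own z axis and vertical below 0.1 rad and contact force between the fingers and board below 0.05 N), for 0.2 s.
2. the paddle leans head down in the crock, let go and at rest (horizontal distance between stick_tip and crock_in below 0.05 m and z of stick_tip in the frame of crock below 0.035 m and angle between stick's own x axis and vertical below 1.2 rad and contact force between the fingers and stick below 0.05 N and linear speed of stick below 0.05 m/s), for 0.2 s.
3. stirring: head at the pot's +x side, paddle held by the upper handle and near upright (z of stick_tip in the frame of pot below 0.022 m and horizontal distance between stick_tip and pot_in below 0.075 m and angle between stick's own x axis and vertical below 0.61 rad and contact force between the fingers and stick above 0.5 N and distance between the grasp point and stick_tip above 0.115 m and x of stick_tip in the frame of pot above 0.015 m).
4. stirring: head at the pot's -x side (z of stick_tip in the frame of pot below 0.022 m and horizontal distance between stick_tip and pot_in below 0.075 m and angle between stick's own x axis and vertical below 0.61 rad and contact force between the fingers and stick above 0.5 N and distance between the grasp point and stick_tip above 0.115 m and x of stick_tip in the frame of pot below -0.015 m).
5. stirring: head at the pot's +y side (z of stick_tip in the frame of pot below 0.022 m and horizontal distance between stick_tip and pot_in below 0.075 m and angle between stick's own x axis and vertical below 0.61 rad and contact force between the fingers and stick above 0.5 N and distance between the grasp point and stick_tip above 0.115 m and y of stick_tip in the frame of pot above 0.015 m and x of stick_tip in the frame of pot between -0.014 and 0.014 m).
6. stirring: head at the pot's -y side (z of stick_tip in the frame of pot below 0.022 m and horizontal distance between stick_tip and pot_in below 0.075 m and angle between stick's own x axis and vertical below 0.61 rad and contact force between the fingers and stick above 0.5 N and distance between the grasp point and stick_tip above 0.115 m and y of stick_tip in the frame of pot below -0.015 m and x of stick_tip in the frame of pot between -0.014 and 0.014 m).
At the end, for the whole second after the job is handed in: board flat on the mat, its middle within 60 mm along and 35 mm across; paddle at rest head down in the pot (end of head under 75 mm up), under 1.3 rad from vertical; six balls inside below the rim, four or more over 12 mm from where they lay (all of step 1 and horizontal distance between each of stick_tip, ball0_center, ball1_center, ball2_center, ball3_center, ball4_center, ball5_center and pot_in below 0.08 m and z of stick_tip in the frame of pot below 0.075 m and angle between stick's own x axis and vertical below 1.3 rad and linear speed of stick below 0.03 m/s and z of each of ball0_center, ball1_center, ball2_center, ball3_center, ball4_center, ball5_center in the frame of pot below 0.085 m and (distance of each of ball0_center, ball1_center, ball2_center, ball3_center from where it was at the start of the episode above 0.012 m or distance of each of ball0_center, ball1_center, ball2_center, ball4_center from where it was at the start of the episode above 0.012 m or distance of each of ball0_center, ball1_center, ball2_center, ball5_center from where it was at the start of the episode above 0.012 m or distance of each of ball0_center, ball1_center, ball3_center, ball4_center from where it was at the start of the episode above 0.012 m or distance of each of ball0_center, ball1_center, ball3_center, ball5_center from where it was at the start of the episode above 0.012 m or distance of each of ball0_center, ball1_center, ball4_center, ball5_center from where it was at the start of the episode above 0.012 m or distance of each of ball0_center, ball2_center, ball3_center, ball4_center from where it was at the start of the episode above 0.012 m or distance of each of ball0_center, ball2_center, ball3_center, ball5_center from where it was at the start of the episode above 0.012 m or distance of each of ball0_center, ball2_center, ball4_center, ball5_center from where it was at the start of the episode above 0.012 m or distance of each of ball0_center, ball3_center, ball4_center, ball5_center from where it was at the start of the episode above 0.012 m or distance of each of ball1_center, ball2_center, ball3_center, ball4_center from where it was at the start of the episode above 0.012 m or distance of each of ball1_center, ball2_center, ball3_center, ball5_center from where it was at the start of the episode above 0.012 m or distance of each of ball1_center, ball2_center, ball4_center, ball5_center from where it was at the start of the episode above 0.012 m or distance of each of ball1_center, ball3_center, ball4_center, ball5_center from where it was at the start of the episode above 0.012 m or distance of each of ball2_center, ball3_center, ball4_center, ball5_center from where it was at the start of the episode above 0.012 m)); the robot touches nothing.
It fails at once if a soap bar, bottle or pack is shifted by more than 30 mm or tipped over (distance of any of soap_a, soap_b, bottle_a, bottle_b, pack from where it was at the start of the episode above 0.03 m or angle between any of soap_a, soap_b, bottle_a, bottle_b, pack's own z axis and vertical above 0.5 rad).
It fails at once if a ball falls out of the pot (horizontal distance between any of ball0_center, ball1_center, ball2_center, ball3_center, ball4_center, ball5_center and pot_in above 0.1 m).
It also fails if it takes over 72 s, if anything falls off the work surface, if the arm or the gripper's body presses on something with over 40 N, if the wrist force passes 120 N, or if a joint passes its speed limit or range.

## Working session

There is one attempt and no reset: what is moved stays moved. The work goes in short steps, Python scripts to look and compute and a tool call to move; the robot and the scene stay as the last step left them, time stands still between calls to the robot, and variables do not carry over. Pictures are saved under pics/ and viewed, on a budget of 10 in all, crops included, one or two more only if the job needs it, and the job is handed in when it is done.

Besides the shell and the picture viewer there is one more tool, called after "Call:" by a JSON object that holds its "api" and its "payload". apply_moves: Moves the arm, as the interface text tells. Its arguments: {"type":"object","properties":{"steps":{"type":"array","items":{"type":"array","items":{"type":"array","items":{"type":"number"}}}}},"required":["steps"]}

```bash
ls; mkdir -p pics
python3 - <<'E'
from station import *
import cv2,numpy as np
s=sense();print(s)
a=[]
for n in("scene","side"):
    c=capture(n);print(n,c["vfov"],c["cx"],c["cy"],np.round(c["T"],4).tolist())
    cv2.imwrite(f"pics/{n}0.png",c["color"][:,:,::-1])
    for t in("pot","crock","mat","board","stick","bottle_a","soap_a","pack"):
        print(t,[(m["box"],round(m["confidence"],2)) for m in masks_of(c,t)])
E
```

```text
pics
{'time_s': 0.0, 'joints': array([ 8.32278398e+01,  2.20904036e+01,  3.80636293e-01, -2.89380366e-02,
       -6.84094474e+01, -1.48159426e+01]), 'joint_velocities': array([-0.02227311, -0.01615281,  0.02213911, -0.07893008, -0.07239422,
       -0.00474466]), 'effort': array([-8.20509358e-04, -3.90659523e+01,  1.87410718e+01,  4.21983674e+00,
        1.09771744e-02, -1.90869250e-04]), 'tcp_pos': array([0.22973817, 0.58065101, 0.2384693 ]), 'ee_rot': array([[ 9.29784357e-01, -3.68103983e-01, -7.11703168e-04],
       [-3.68104663e-01, -9.29782186e-01, -2.01074722e-03],
       [ 7.84351322e-05,  2.13154256e-03, -9.99997725e-01]]), 'wrist_force': array([-0.22721158, -0.45899063,  0.01499468]), 'moment': array([-0.02249507,  0.0015728 ,  0.01047116]), 'gripper_width': 0.9986525787015451}
scene 42.154451076193446 313.33136860363135 241.2433813615787 [[-0.8042, 0.3691, -0.4658, 1.0964], [0.5942, 0.4802, -0.6453, 0.907], [-0.0145, -0.7957, -0.6055, 0.9202], [0.0, 0.0, 0.0, 1.0]]
pot [([267.4, 289.4, 80.8, 90.5], 0.74)]
crock [([181.3, 215.4, 46.0, 49.6], 0.88)]
mat [([178.0, 271.2, 104.7,
[... 641 characters left out ...]
89, 1.0005], [0.0, 0.0, 0.0, 1.0]]
pot [([285.2, 173.6, 43.8, 49.3], 0.56), ([302.0, 240.8, 43.9, 35.2], 0.34)]
crock [([388.3, 231.4, 36.7, 40.4], 0.95), ([267.7, 155.5, 13.5, 26.1], 0.16)]
mat [([335.9, 209.1, 61.1, 39.6], 0.76)]
board [([229.8, 238.1, 54.9, 37.6], 0.85), ([147.2, 235.2, 59.9, 32.1], 0.81), ([302.5, 234.9, 47.0, 37.2], 0.59), ([277.2, 171.8, 60.2, 23.3], 0.57), ([268.0, 156.3, 13.7, 26.3], 0.21)]
stick [([301.9, 236.6, 45.7, 35.5], 0.88), ([316.1, 276.4, 12.9, 60.6], 0.84)]
bottle_a [([454.3, 301.6, 17.4, 24.2], 0.86), ([268.9, 159.7, 9.5, 20.8], 0.59)]
soap_a [([225.4, 206.1, 30.9, 23.0], 0.88), ([374.4, 307.0, 33.3, 32.8], 0.59)]
pack [([453.0, 254.1, 40.5, 35.2], 0.63)]
```

Run:
```python
import cv2
a=cv2.imread("pics/scene0.png")[140:450,110:560]
cv2.imwrite("pics/v1.png",cv2.resize(a,(800,551),interpolation=cv2.INTER_CUBIC))
a=cv2.imread("pics/side0.png")[140:350,140:510]
cv2.imwrite("pics/v2.png",cv2.resize(a,(800,454),interpolation=cv2.INTER_CUBIC))
```

```text
(no output)
```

View pics/v1.png

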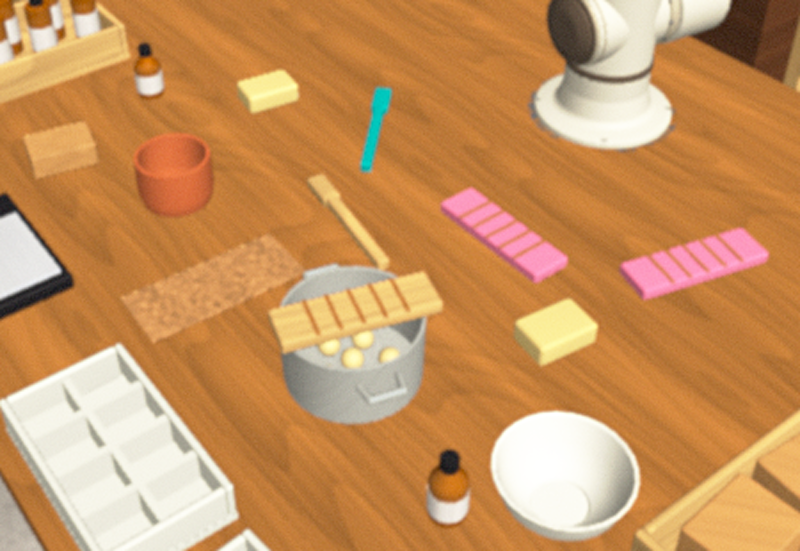

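View pics/v2.png

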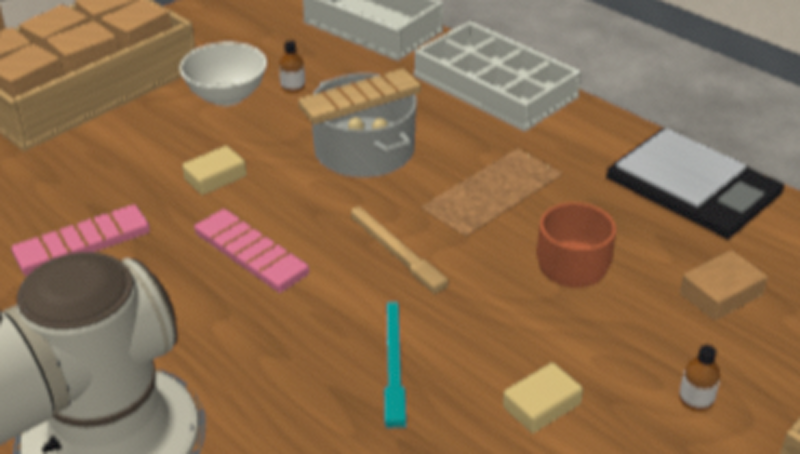

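View 1 (scene): the board lies over the pot at crop (355,310), mat at (212,288), pale paddle from head (322,185) to handle end (383,262), crock at (174,175), and the turquoise and pink look-alikes apart. View 2 (side): it shows the same layout, with the paddle running from (355,212) to its head at (435,278).

```bash
cat > h.py <<'E'
from station import *
import cv2,numpy as np
from scipy.optimize import least_squares
def proj(c,P):
    P=np.atleast_2d(P);T=np.linalg.inv(c["T"]);q=P@T[:3,:3].T+T[:3,3]
    f=240/np.tan(np.radians(c["vfov"]/2));return q[:,:2]/q[:,2:]*f+[c["cx"],c["cy"]]
def unproj(c,uv,z):
    uv=np.atleast_2d(uv).astype(float);f=240/np.tan(np.radians(c["vfov"]/2))
    d=np.c_[(uv-[c["cx"],c["cy"]])/f,np.ones(len(uv))]@np.array(c["T"])[:3,:3].T
    o=np.array(c["T"])[:3,3];return o+d*((z-o[2])/d[:,2])[:,None]
def pts(m):
    v,u=np.nonzero(m["pixels"]);return np.c_[u,v]+0.0
def rect(c,m,z):
    p=(unproj(c,pts(m),z)[:,:2]*1000).astype(np.float32)
    r_=cv2.minAreaRect(p);b=cv2.boxPoints(r_)
    e=b[1]-b[0],b[2]-b[1];e=max(e,key=np.linalg.norm)
    return np.round(r_[0],1),np.round(r_[1],1),round(float(np.degrees(np.arctan2(e[1],e[0])))%180,1)
def cyl(R0,R1,h):
    t=np.linspace(0,2*np.pi,48,endpoint=False);k=np.c_[np.cos(t),np.sin(t)]
    return np.r_[np.c_[R0*k,0*t],np.c_[R1*k,0*t+h]]
def fitcyl(cs,boxes,R0,R1,h,x0):
    M=cyl(R0,R1,h)
    def f(x):
        o=[]
        for c,b in zip(cs,boxes):
            q=proj(c,M+[x[0],x[1],0]);lo=q.min(0);hi=q.max(0)
            o+=[lo[0]-b[0],hi[0]-b[0]-b[2],lo[1]-b[1],hi[1]-b[1]-b[3]]
        return o
    s=least_squares(f,x0,loss="soft_l1");return s.x,np.round(s.fun,1)
E
python3 - <<'E'
from h import *
cs=[capture("scene"),capture("side")]
def pick(ms,u,v): return min(ms,key=lambda m:abs(m["box"][0]+m["box"][2]/2-u)+abs(m["box"][1]+m["box"][3]/2-v))
for c,b,s,mt in zip(cs,[(311,315),(307,183)],[(305,267),(324,253)],[(230,302),(366,229)]):
    print("board",rect(c,pick(masks_of(c,"board"),*b),.101),rect(c,pick(masks_of(c,"board"),*b),.093))
    m=pick(masks_of(c,"stick"),*s);print("stick",m["box"],rect(c,m,.010))
    print("mat",rect(c,pick(masks_of(c,"mat"),*mt),.003))
b=[masks_of(c,"crock")[0]["box"] for c in cs]
print("crock",fitcyl(cs,b,.05,.05,.07,[.4,.2]),[unproj(c,[x[0]+x[2]/2,x[1]+x[3]/2],.035) for c,x in zip(cs,b)])
b=[masks_of(c,"pot")[0]["box"] for c in cs]
print("pot",fitcyl(cs,b,.078,.08,.085,[.6,.3]))
for n,z in(("soap_a",.015),("pack",.018),("bottle_a",.04)):
    for c in cs: print(n,[np.round(unproj(c,pts(m).mean(0),z)[0,:2],3) for m in masks_of(c,n)])
E
```

```text
board (array([398.6, 212. ]), array([170.8,  59.9]), 89.4) (array([391.8, 205.3]), array([172.5,  60.5]), 89.4)
stick [284.6, 241.5, 44.8, 51.5] (array([463.3,  -5.9]), array([209. ,  28.6]), 79.7)
mat (array([658.5, -10.6]), array([ 96.7, 212.7]), 177.8)
board (array([593.7, 193.9]), array([ 84.4, 191.9]), 161.5) (array([602.3, 203.1]), array([ 85.2, 193.6]), 161.5)
stick [301.2, 238.4, 45.4, 34.0] (array([458.4, -12.9]), array([206.2,  33.1]), 81.7)
mat (array([656.6, -16.9]), array([ 92.2, 213.6]), 178.1)
crock (array([ 0.61642011, -0.1951046 ]), array([-1.9,  1.2, -0.4, -0.4, -2.6,  0.9, -3.1,  0.2])) [array([[ 0.61781196, -0.19273344,  0.035     ]]), array([[ 0.61276221, -0.20219584,  0.035     ]])]Traceback (most recent call last):
  File "<stdin>", line 10, in <module>
IndexError: list index out of range
```

Call:
{"api": "apply_moves", "payload": {"steps": [[[1,48,21,-9,0,0,0],[1,48,21,-9,0,0,0],[1,48,21,-9,0,0,0],[1,48,21,-9,0,0,0],[1,48,21,-9,0,0,0],[1,48,21,-9,0,0,0],[1,48,21,-9,0,0,0],[1,48,21,-9,0,0,0],[1,48,21,-9,0,0,0],[1,0,0,0,0,0,0],[1,0,0,0,0,0,0]]]}}

```text
time_s: 2.92
tcp_pos: [0.5619, 0.2464, 0.3202]
ee_rot: [[0.93, -0.369, -0.001], [-0.369, -0.93, -0.0], [-0.001, 0.0, -1.0]]
wrist_force: [-0.5, -0.6, -0.5]
gripper_width: 1.004
```

Run:
```python
from h import *
s=sense();print(s["tcp_pos"],s["ee_rot"].round(3).tolist())
w=capture("wrist");print(w["vfov"],w["T"].round(3).tolist())
cv2.imwrite("pics/w1.png",w["color"][:,:,::-1])
for t,z in(("board",.101),("pot",.085),("stick",.01)):
    for m in masks_of(w,t): print(t,m["box"],round(m["confidence"],2),rect(w,m,z))
```

```text
[0.56185102 0.24636931 0.32017492] [[0.93, -0.369, -0.001], [-0.369, -0.93, -0.0], [-0.001, 0.0, -1.0]]
59.50564036546092 [[-0.368, -0.887, -0.28, 0.64], [-0.93, 0.352, 0.109, 0.216], [0.002, 0.3, -0.954, 0.464], [0.0, 0.0, 0.0, 1.0]]
board [402.9, 294.1, 145.7, 57.9] 0.92 (array([384.6, 146.7]), array([ 52. , 144.5]), 91.1)
board [346.7, 414.3, 43.2, 18.2] 0.71 (array([329.6, 277.9]), array([44.7, 21.6]), 68.3)
board [303.7, 28.4, 75.3, 224.1] 0.69 (array([602.8, 204.1]), array([ 55.3, 178.8]), 163.4)
board [477.8, 164.1, 161.5, 54.9] 0.45 (array([498.7,  45. ]), array([141.3,  22.5]), 80.9)
board [106.8, 157.3, 62.2, 48.4] 0.23 (array([642. , 380.1]), array([56.5, 34.6]), 84.0)
pot [231.6, 47.4, 231.2, 175.3] 0.97 (array([606.9, 200.6]), array([176.2, 158.8]), 34.3)
stick [478.5, 163.1, 161.4, 52.2] 0.75 (array([461.5,   2.7]), array([177.6,  28.8]), 82.3)
```

View pics/w1.png

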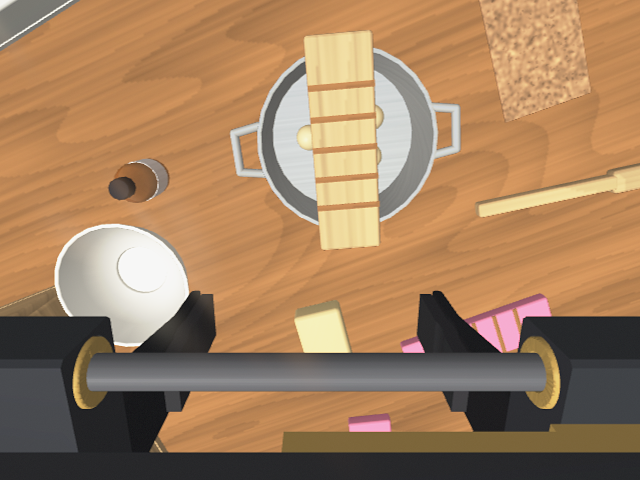

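View 3 (wrist): the board spans the pot from (340,35) to (350,245), with pot rim about (348,138) and handles at (240,150) and (455,130). The paddle handle end is at (480,210).

Call:
{"api": "apply_moves", "payload": {"steps": [[[1,0,0,0,0,0,-0.087],[1,51,29,20,0,0,0],[1,0,0,50,0,0,0],[1,0,0,50,0,0,0],[1,0,0,50,0,0,0],[1,0,0,30,0,0,0],[1,0,0,17,0,0,0],[1,0,0,0,0,0,0],[0,0,0,0,0,0,0],[0,0,0,0,0,0,0],[0,0,0,0,0,0,0],[0,0,0,0,0,0,0]]]}}

```text
time_s: 4.62
tcp_pos: [0.6028, 0.2041, 0.104]
ee_rot: [[0.958, -0.286, 0.001], [-0.286, -0.958, 0.0], [0.001, -0.001, -1.0]]
wrist_force: [0.4, -0.4, -0.5]
gripper_width: 0.628
```

Run:
```python
from h import *
s=sense();print(s["time_s"],s["tcp_pos"],s["gripper_width"],s["wrist_force"])
```

```text
4.625 [0.60280279 0.20411192 0.10404396] 0.6280136344358085 [ 0.42267364 -0.37029898 -0.45486499]
```

Call:
{"api": "apply_moves", "payload": {"steps": [[[0,0,0,-30,0,0,0],[0,0,0,-40,0,0,0],[0,23.6,39.3,0,0,0,0],[0,23.6,39.3,0,0,0,0],[0,23.6,39.3,0,0,0,0],[0,23.6,39.3,0,0,0,0],[0,23.6,39.3,0,0,0,0],[0,0,0,0,0,0,-0.128],[0,0,0,0,0,0,-0.127],[0,0,0,50,0,0,0],[0,0,0,50,0,0,0],[0,0,0,30,0,0,0]]]}}

```text
time_s: 6.12
tcp_pos: [0.6576, -0.0183, 0.0403]
ee_rot: [[0.999, -0.036, -0.005], [-0.036, -0.999, -0.0], [-0.005, 0.001, -1.0]]
wrist_force: [0.3, -0.2, -0.6]
gripper_width: 0.63
```

Run:
```python
from h import *
c=capture("scene");w=capture("wrist");d=capture("side")
s=sense();print(s["time_s"],s["tcp_pos"],s["gripper_width"],s["wrist_force"])
cv2.imwrite("pics/a.png",np.hstack([cv2.resize(c["color"][160:360,140:420,::-1],(420,300)),cv2.resize(d["color"][150:300,290:500,::-1],(420,300))])[:, :800])
for k in(c,d):
  print([(m["box"],round(m["confidence"],2)) for m in masks_of(k,"pot")],[(rect(k,m,.003)) for m in masks_of(k,"mat")])
```

```text
6.275 [ 0.6582523  -0.01826227  0.04159656] 0.6290401596129536 [ 0.012441    0.0439013  -1.49680651]
[([263.5, 287.5, 88.4, 94.8], 0.94)] [(array([659.8,  -8.1]), array([ 87.3, 206.1]), 177.1)]
[([284.3, 174.8, 46.8, 44.2], 0.9), ([269.3, 159.2, 11.0, 23.2], 0.44)] [(array([656.5, -19.6]), array([ 91. , 213.8]), 175.4), (array([ 390.8, -323. ]), array([67.8, 95.2]), 170.9)]
```

Call:
{"api": "apply_moves", "payload": {"steps": [[[0,0,0,14,0,0,0],[0,0,0,7,0,0,0],[0,0,0,0.5,0,0,0],[0,0,0,0,0,0,0],[1,0,0,0,0,0,0],[1,0,0,0,0,0,0],[1,0,0,0,0,0,0],[1,0,0,-30,0,0,0],[1,-40,0,-50,0,0,0],[1,-40,0,-50,0,0,0],[1,-40,0,-50,0,0,0],[1,-40,0,-50,0,0,0]]]}}

```text
time_s: 7.98
tcp_pos: [0.5022, -0.0126, 0.249]
ee_rot: [[0.999, -0.035, 0.001], [-0.035, -0.999, 0.0], [0.001, -0.0, -1.0]]
wrist_force: [0.8, 0.3, 0.3]
gripper_width: 0.998
```

Call:
{"api": "apply_moves", "payload": {"steps": [[[1,0,0,-50,0,0,0],[1,0,0,-20,0,0,0],[1,0,0,0,0,0,0]]]}}

```text
time_s: 8.35
tcp_pos: [0.504, -0.0123, 0.3192]
ee_rot: [[0.999, -0.035, 0.005], [-0.035, -0.999, 0.001], [0.005, -0.002, -1.0]]
wrist_force: [0.3, 0.6, -0.8]
gripper_width: 1.002
```

Run:
```python
from h import *
w=capture("wrist");s=sense();print(s["time_s"],s["tcp_pos"],s["ee_rot"].round(4).tolist())
np.savez("w2.npz",**{k:np.array(v) for k,v in w.items()})
cv2.imwrite("pics/w2.png",w["color"][:,:,::-1])
for t,z in(("board",.019),("mat",.003),("pot",.085),("crock",.07),("stick",.01),("ball0_center",.018),("bottle_a",.04),("soap_a",.03),("pack",.035)):
    for m in masks_of(w,t): print(t,m["box"],round(m["confidence"],2),rect(w,m,z))
```

```text
8.4 [ 0.50325062 -0.01240882  0.31724562] [[0.9994, -0.035, 0.0006], [-0.035, -0.9994, 0.0008], [0.0006, -0.0008, -1.0]]
board [128.8, 321.0, 150.0, 31.5] 0.7 (array([337. , 127.4]), array([179.5,  42.9]), 88.0)
board [290.5, 0.0, 53.3, 134.1] 0.65 (array([629.1, -16.9]), array([ 54.9, 119.1]), 177.9)
mat [265.9, 0.0, 96.7, 145.8] 0.67 (array([623. , -13.7]), array([ 90.4, 138.8]), 178.0)
pot [0.0, 0.0, 200.0, 192.8] 0.9 (array([597.5, 170.6]), array([165.9, 158.9]), 75.5)
crock [449.4, 19.8, 134.4, 122.7] 0.88 (array([ 608.2, -191.2]), array([113.7,  98.2]), 83.4)
stick [228.2, 214.9, 177.0, 40.9] 0.91 (array([460.7, -11. ]), array([199.7,  27.7]), 81.0)
stick [15.9, 258.4, 66.3, 59.4] 0.68 (array([400.4, 304.8]), array([71.3, 73.2]), 173.5)
stick [377.9, 296.1, 35.0, 40.9] 0.62 (array([ 355.2, -108.1]), array([63.3, 18.1]), 45.6)
ball0_center [88.9, 87.9, 29.9, 30.4] 0.83 (array([605.8, 198.8]), array([26.9, 25.3]), 80.0)
ball0_center [0.0, 0.3, 198.1, 189.9] 0.17 (array([599.7, 204.3]), array([193.6, 186.7]), 75.5)
soap_a [14.5, 258.5, 65.5, 59.5] 0.59 (array([408.4, 291. ]), array([67.1, 70.5]), 172.9)
```

View pics/w2.png

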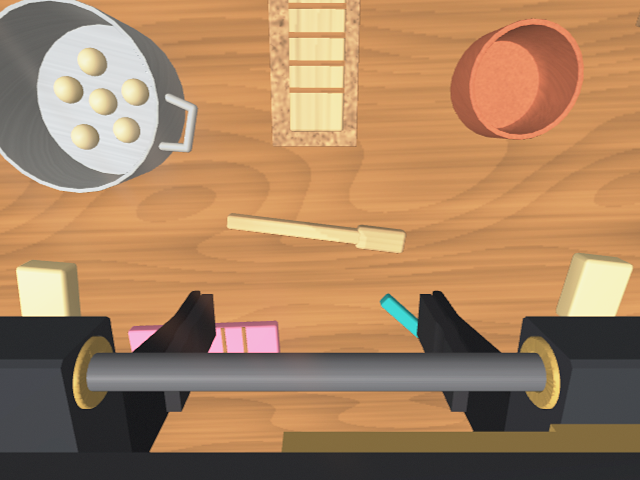

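View 4 (wrist): the board lies flat on the mat at (317,65). The paddle runs from its handle end (228,220) to its head (405,240). The crock mouth is near (526,78), and six balls show in the pot around (103,101).

Run:
```python
from h import *
w=dict(np.load("w2.npz"));print(sense()["joints"].round(1))
print("crock",fitcyl([w],[[449.4,19.8,134.4,122.7]],.05,.05,.07,[.61,-.19]))
# rim ellipses by eye/edges: right half rim
# stick ends at z=.008
print("stick ends",unproj(w,[[228,221],[404.5,240]],.010).round(4))
def rim(uv,z,R,x0):
    p=unproj(w,uv,z)[:,:2]
    s=least_squares(lambda x:np.hypot(*(p-x).T)-R,x0);return s.x.round(4),(s.fun*1e3).round(1)
print("pot",rim([[80,0.5],[160,60],[186,115],[183,155],[165,178],[130,190],[80,192],[30,175],[3,152]],.085,.08,[.6,.2]))
print("crock",rim([[531,19],[563,28],[582,60],[575,100],[540,133],[497,138]],.07,.05,[.61,-.19]))
balls=[[92,61],[68,89],[103,101],[135,92],[126,130],[84.5,136]]
print("balls",unproj(w,balls,.018).round(4)[:,:2].tolist())
h=unproj(w,[[196,106],[188,150]],.063)
print("handle",h.round(4))
```

```text
[ 17.1   7.3  -8.5   0.  -74.3  70.9]
crock (array([ 0.6054331 , -0.20149687]), array([-3. ,  1.3,  0.5, -0.4]))
stick ends [[ 0.4759  0.0863  0.01  ]
 [ 0.4471 -0.1105  0.01  ]]
pot (array([0.5971, 0.1801]), array([ 3.2, -3.2,  3.9,  7.1,  4.1, -5.1, -5.8,  3.2,  8.7]))
crock (array([ 0.6072, -0.1984]), array([-0.8,  0.2,  0.8,  0.1, -1.5,  1.1]))
balls [[0.6434, 0.2021], [0.6186, 0.231], [0.6061, 0.1982], [0.6135, 0.1646], [0.5773, 0.1798], [0.5728, 0.2235]]
handle [[0.597  0.0931 0.063 ]
 [0.5583 0.1052 0.063 ]]
```

Call:
{"api": "apply_moves", "payload": {"steps": [[[1,0,0,20,0,0,0.1688],[1,0,0,20,0,0,0.1688],[1,0,0,20,0,0,0.1688],[1,0,0,20,0,0,0.1688],[1,0,0,20,0,0,0.1688],[1,0,0,20,0,0,0.1688],[1,0,0,20,0,0,0.1688],[1,0,0,20,0,0,0.1688],[1,0,0,20,0,0,0.1688],[1,0,0,20,0,0,0.1688],[1,-27,21,10,0,0,0],[1,-27,21,10,0,0,0]]]}}

```text
time_s: 10.35
tcp_pos: [0.47, 0.0476, 0.0967]
ee_rot: [[-0.153, -0.988, -0.0], [-0.988, 0.153, -0.0], [0.0, 0.0, -1.0]]
wrist_force: [0.4, -0.3, 0.7]
gripper_width: 0.999
```

Run:
```python
from h import *
w=capture("wrist");s=sense();print(s["time_s"],s["tcp_pos"],s["ee_rot"].round(4).tolist(),s["joints"].round(1))
cv2.imwrite("pics/w3.png",w["color"][:,:,::-1])
for m in masks_of(w,"stick"): print(m["box"],round(m["confidence"],2),rect(w,m,.01))
```

```text
10.4 [0.46743128 0.04930571 0.09553314] [[-0.1508, -0.9886, -0.0034], [-0.9886, 0.1508, -0.0004], [0.0009, 0.0033, -1.0]] [ 25.9  16.9 -31.7  -0.1 -41.7 -34.5]
[292.7, 0.0, 53.0, 326.9] 0.74 (array([463.1,   1.5]), array([176.8,  26.1]), 80.8)
```

Call:
{"api": "apply_moves", "payload": {"steps": [[[1,0,0,40,0,0,0],[1,0,0,25,0,0,0],[1,0,0,0,0,0,0],[1,0,0,0,0,0,0]]]}}

```text
time_s: 10.95
tcp_pos: [0.4712, 0.0474, 0.0331]
ee_rot: [[-0.151, -0.989, 0.002], [-0.989, 0.151, 0.0], [-0.001, -0.002, -1.0]]
wrist_force: [0.4, -0.4, 0.7]
gripper_width: 0.998
```

Call:
{"api": "apply_moves", "payload": {"steps": [[[1,0,0,10,0,0,0],[1,0,0,4,0,0,0],[1,0,0,0,0,0,0],[0,0,0,0,0,0,0],[0,0,0,0,0,0,0],[0,0,0,0,0,0,0],[0,0,0,0,0,0,0],[0,0,0,0,0,0,0],[0,0,0,0,0,0,0]]]}}

```text
time_s: 12.08
tcp_pos: [0.4702, 0.0472, 0.0183]
ee_rot: [[-0.151, -0.988, 0.0], [-0.988, 0.151, 0.0], [-0.0, -0.0, -1.0]]
wrist_force: [-0.1, 0.2, 0.0]
gripper_width: 0.4
```

Call:
{"api": "apply_moves", "payload": {"steps": [[[0,0,0,0,0,0,0],[0,0,0,0,0,0,0],[0,0,0,0,0,0,0],[0,0,0,0,0,0,0],[0,0,0,0,0,0,0]]]}}

```text
time_s: 12.7
tcp_pos: [0.4701, 0.0472, 0.0183]
ee_rot: [[-0.151, -0.988, -0.0], [-0.988, 0.151, -0.0], [0.0, 0.0, -1.0]]
wrist_force: [-0.3, 0.8, -1.0]
gripper_width: 0.182
```

Call:
{"api": "apply_moves", "payload": {"steps": [[[0,0,0,-40,0,0,0],[0,0,0,-50,0,0,0],[0,29.1,-34.7,-22,0,0,0],[0,29.1,-34.7,-22,0,0,0],[0,29.1,-34.7,-22,0,0,0],[0,29.1,-34.7,-22,0,0,0],[0,29.1,-34.7,-22,0,0,0],[0,0,0,0,0,-0.1466,0],[0,0,0,0,0,-0.1466,0],[0,0,0,0,0,-0.1466,0],[0,0,0,0,0,-0.1466,0],[0,0,0,0,0,-0.1466,0]]]}}

```text
time_s: 14.2
tcp_pos: [0.6197, -0.123, 0.2185]
ee_rot: [[-0.112, -0.988, 0.103], [-0.732, 0.152, 0.665], [-0.673, -0.001, -0.74]]
wrist_force: [-0.4, -0.3, -0.8]
gripper_width: 0.184
```

Call:
{"api": "apply_moves", "payload": {"steps": [[[0,0,0,0,0,0,0],[0,0,0,0,0,0,0]]]}}

```text
time_s: 14.45
tcp_pos: [0.6196, -0.1228, 0.2182]
ee_rot: [[-0.113, -0.989, 0.101], [-0.736, 0.151, 0.66], [-0.668, 0.0, -0.745]]
wrist_force: [0.0, 0.8, -0.8]
gripper_width: 0.181
```

Run:
```python
from h import *
c=capture("scene");d=capture("side");w=capture("wrist")
s=sense();R=s["ee_rot"];print(s["time_s"],s["tcp_pos"],R.round(3).tolist(),s["joints"].round(1),s["gripper_width"])
cr=np.array([.608,-.199,0])
tip=s["tcp_pos"]+R@[.159,0,.0103]
for n,k,o in(("scene",c,(120,130)),("side",d,(340,150))):
    im=k["color"][:,:,::-1].copy();q=proj(k,np.c_[cyl(.05,.05,.07)+cr][48:])
    for p in q: cv2.circle(im,tuple(int(round(v)) for v in p),0,(255,0,0),-1)
    p=proj(k,tip)[0];cv2.circle(im,tuple(int(round(v)) for v in p),1,(0,255,0),-1)
    globals()["i"+n]=cv2.resize(im[o[1]:o[1]+160,o[0]:o[0]+130],(487,600),interpolation=cv2.INTER_CUBIC)
cv2.imwrite("pics/c1.png",cv2.resize(np.hstack([iscene,iside]),(800,493)))
b=[masks_of(k,"crock")[0]["box"] for k in(c,d)];print("crock",b,fitcyl([c,d],b,.05,.05,.07,[.61,-.19]))
cv2.imwrite("pics/w4.png",w["color"][:,:,::-1])
print((tip-cr).round(4))
```

```text
14.6 [ 0.61983324 -0.12156439  0.21907743] [[-0.11, -0.989, 0.101], [-0.736, 0.149, 0.661], [-0.668, -0.001, -0.744]] [-17.6  29.8  14.  -41.6 -84.1  17.2] 0.18299808377970495
crock [[182.2, 215.6, 46.7, 49.4], [389.4, 234.6, 34.6, 36.8]] (array([ 0.61340332, -0.19673813]), array([ 0.1, -0.5, -0.2, -0.5, -2.2,  0.4, -3.6,  0.3]))
[-0.0047 -0.0328  0.1052]
```

View pics/c1.png

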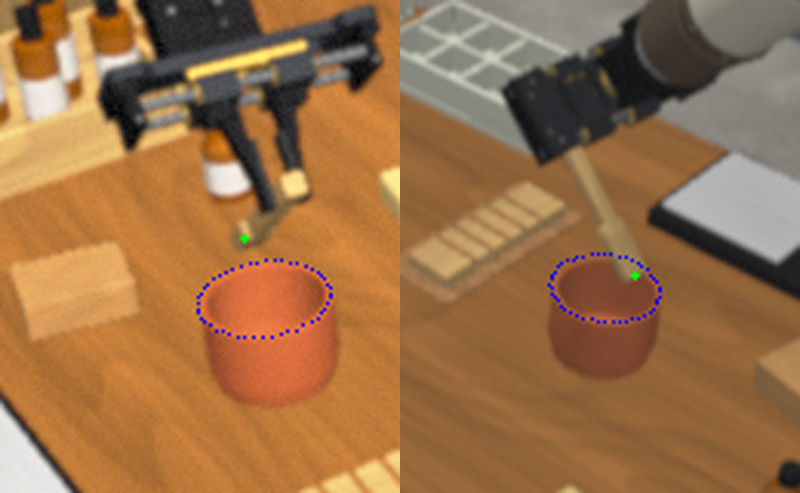

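View 5: the paddle hangs head down above the crock in both halves. The predicted tip (245,239 and 634,276) sits on the real head end, and the predicted rim agrees with the real one to 2 px.

Call:
{"api": "apply_moves", "payload": {"steps": [[[0,20,0,22.2,0,0,0],[0,20,0,22.2,0,0,0],[0,11,0,12.2,0,0,0],[0,7,0,7.8,0,0,0],[0,0,0,0,0,0,0]]]}}

```text
time_s: 15.32
tcp_pos: [0.6197, -0.1228, 0.1314]
ee_rot: [[-0.113, -0.989, 0.101], [-0.735, 0.151, 0.661], [-0.669, 0.001, -0.743]]
wrist_force: [-1.3, 0.0, -0.2]
gripper_width: 0.179
```

Call:
{"api": "apply_moves", "payload": {"steps": [[[0,1.5,0,1.7,0,0,0],[0,0,0,0,0,0,0],[0.5,0,0,0,0,0,0],[0.5,0,0,0,0,0,0],[0.5,0,0,0,0,0,0],[0.5,0,0,0,0,0,0],[0.5,0,0,0,0,0,0]]]}}

```text
time_s: 16.2
tcp_pos: [0.6197, -0.1228, 0.1293]
ee_rot: [[-0.113, -0.988, 0.101], [-0.735, 0.151, 0.661], [-0.669, 0.0, -0.743]]
wrist_force: [0.4, 0.5, -0.5]
gripper_width: 0.491
```

Run:
```python
from h import *
c=capture("scene");d=capture("side");w=capture("wrist")
s=sense();R=s["ee_rot"];print(s["time_s"],s["tcp_pos"],s["gripper_width"],s["wrist_force"])
for k in(c,d,w): print([(m["box"],round(m["confidence"],2)) for m in masks_of(k,"stick")])
cr=np.array([.608,-.199,0])
tip=s["tcp_pos"]+R@[.159,0,.0103];top=s["tcp_pos"]+R@[-.041,0,.0103]
print(tip-cr,top-cr)
L=[]
for k,o in((c,(140,130)),(d,(350,150))):
    im=cv2.resize(k["color"][o[1]:o[1]+150,o[0]:o[0]+130,::-1],None,fx=4,fy=4,interpolation=cv2.INTER_CUBIC)
    for P,col in((tip,(0,255,0)),(top,(255,0,0))):
        p=(proj(k,P)[0]-o)*4;cv2.circle(im,tuple(int(v) for v in p),3,col,-1)
    L.append(im)
cv2.imwrite("pics/c2.png",cv2.resize(np.hstack(L),(800,461)))
cv2.imwrite("pics/w5.png",w["color"][:,:,::-1])
```

```text
16.35 [ 0.61965354 -0.12283166  0.12929694] 0.49457746040837036 [ 0.6261002  -0.21340869  0.34325389]
[([200.1, 228.9, 24.3, 10.7], 0.69), ([312.7, 187.8, 16.8, 48.5], 0.67)]
[([318.4, 276.0, 12.3, 60.6], 0.81), ([392.3, 225.5, 20.7, 27.9], 0.74)]
[([276.8, 0.1, 79.5, 355.6], 0.67)]
[-0.00519579 -0.03382047  0.01525462] [0.01731011 0.11309932 0.14907562]
```

View pics/c2.png

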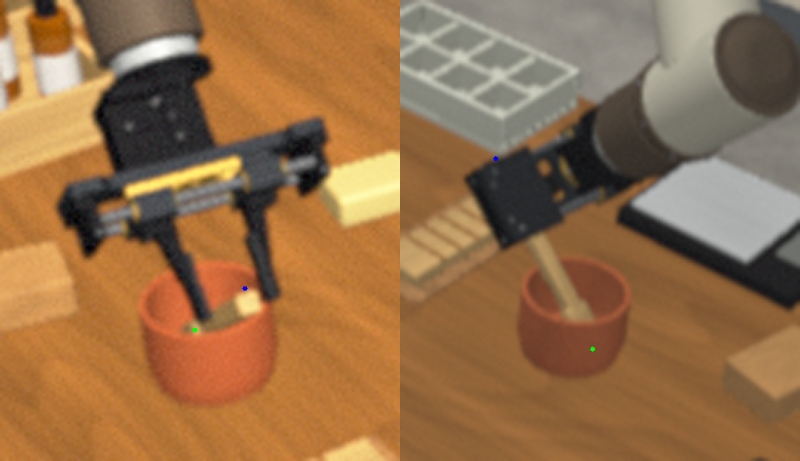

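View 6: the paddle leans in the crock on the rim, let go. Its end face at (248,302) is a few mm below the predicted point, so it settled at about 51° as expected.

Call:
{"api": "apply_moves", "payload": {"steps": [[[0.5,0,0,0,0,0,0],[0.5,1.4,0,17,0,0,0],[0.5,0,0,0,0,0.18,0],[0.5,0,0,0,0,0.18,0],[0.5,0,0,0,0,0.18,0],[0.5,0,0,0,0,0.18,0],[0.5,0,0,0,0,0.18,0],[0.5,0,0,0,0,0.18,0],[0.5,0,0,0,0,0,0]]]}}

```text
time_s: 17.62
tcp_pos: [0.6199, -0.11, 0.1132]
ee_rot: [[-0.135, -0.989, -0.055], [-0.93, 0.146, -0.337], [0.342, 0.005, -0.94]]
wrist_force: [-0.2, 0.3, 0.3]
gripper_width: 0.495
```

Run:
```python
from h import *
c=capture("scene");d=capture("side");w=capture("wrist")
s=sense();R=s["ee_rot"];print(s["time_s"],s["tcp_pos"],R.round(3).tolist(),s["joints"].round(1),s["gripper_width"],s["wrist_force"])
L=[]
im=cv2.resize(c["color"][130:280,140:270,::-1],(390,450),interpolation=cv2.INTER_CUBIC)
jm=cv2.resize(w["color"][0:480,107:533,::-1],(400,450))
cv2.imwrite("pics/c3.png",np.hstack([im,jm]))
```

```text
17.775 [ 0.62108834 -0.11245063  0.11534369] [[-0.143, -0.988, -0.052], [-0.93, 0.152, -0.334], [0.338, 0.001, -0.941]] [ 11.9  30.  -16.4  23.3 -53.2 -36.3] 0.5005788720389681 [-0.08119598 -0.58569775 -0.24399293]
```

View pics/c3.png

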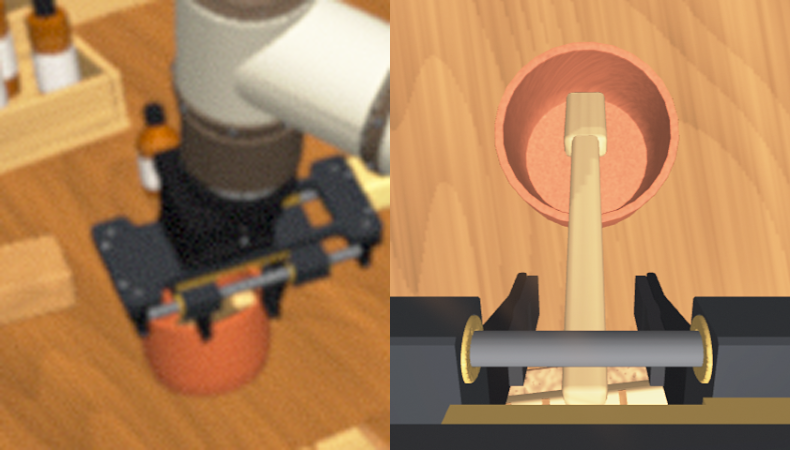

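View 7: in the wrist half (right) the paddle runs centred between the open fingers, head in the crock at (585,110).

Call:
{"api": "apply_moves", "payload": {"steps": [[[0,0,0,0,0,0,0],[0,0,0,0,0,0,0],[0,0,0,0,0,0,0],[0,0,0,0,0,0,0],[0,0,0,0,0,0,0],[0,0,0,0,0,0,0],[0,10,0,-28,0,0,0],[0,17,0,-47,0,0,0],[0,17,0,-47,0,0,0],[0,17,0,-47,0,0,0],[0,0,0,0,0,-0.17,0],[0,0,0,0,0,-0.17,0]]]}}

```text
time_s: 19.27
tcp_pos: [0.6215, -0.1111, 0.2962]
ee_rot: [[-0.149, -0.989, 0.002], [-0.989, 0.149, -0.001], [0.001, -0.002, -1.0]]
wrist_force: [-0.2, -0.1, -1.1]
gripper_width: 0.182
```

Call:
{"api": "apply_moves", "payload": {"steps": [[[0,0,0,0,0,-0.17,0],[0,0,0,0,0,-0.17,0],[0,0,0,0,0,0,0]]]}}

```text
time_s: 19.65
tcp_pos: [0.6211, -0.115, 0.2951]
ee_rot: [[-0.148, -0.988, 0.051], [-0.933, 0.156, 0.323], [-0.327, 0.0, -0.945]]
wrist_force: [0.3, -0.7, -0.4]
gripper_width: 0.185
```

Run:
```python
from h import *
c=capture("scene");d=capture("side");w=capture("wrist")
s=sense();R=s["ee_rot"];print(s["time_s"],s["tcp_pos"],R.round(3).tolist(),s["joints"].round(1),s["gripper_width"],s["wrist_force"])
L=[]
for k,o in((c,(140,60)),(d,(330,90))):
    L.append(cv2.resize(k["color"][o[1]:o[1]+170,o[0]:o[0]+150,::-1],(400,453),interpolation=cv2.INTER_CUBIC))
cv2.imwrite("pics/c4.png",np.hstack(L))
for k in(c,d,w):
  print([(m["box"],round(m["confidence"],2)) for t in("stick","pot") for m in masks_of(k,t)])
cv2.imwrite("pics/w6.png",w["color"][:,:,::-1])
b=[max(masks_of(k,"pot"),key=lambda m:m["confidence"])["pixels"] for k in (c,d)]
np.savez("k.npz",c=c["color"],d=d["color"],Tc=c["T"],Td=d["T"],pc=b[0],pd=b[1])
cv2.imwrite("pics/pot.png",np.hstack([cv2.resize(c["color"][270:395,240:375,::-1],(400,370),interpolation=cv2.INTER_CUBIC),cv2.resize(d["color"][160:230,265:345,::-1],(400,370),interpolation=cv2.INTER_CUBIC)]))
```

```text
19.8 [ 0.6210363  -0.11215336  0.29506504] [[-0.143, -0.989, 0.048], [-0.935, 0.151, 0.322], [-0.325, 0.001, -0.946]] [ -5.1  22.2  13.6 -19.2 -80.8  -0.6] 0.17918305173368598 [ 0.70681539  0.37388858 -0.5657874 ]
[([312.8, 188.0, 16.8, 48.4], 0.79), ([201.8, 145.5, 12.3, 73.9], 0.56), ([265.7, 290.2, 84.8, 91.0], 0.65), ([183.0, 217.0, 43.8, 49.5], 0.52)]
[([320.4, 278.4, 9.9, 58.3], 0.95), ([389.6, 161.2, 10.1, 54.0], 0.69), ([283.9, 173.0, 45.1, 45.1], 0.91)]
[([577.3, 19.8, 61.2, 71.8], 0.77), ([338.7, 411.7, 17.5, 24.0], 0.59), ([291.6, 101.5, 49.0, 333.0], 0.56), ([334.3, 278.9, 87.7, 45.6], 0.68), ([516.0, 342.6, 29.1, 10.0], 0.34)]
```

View pics/c4.png

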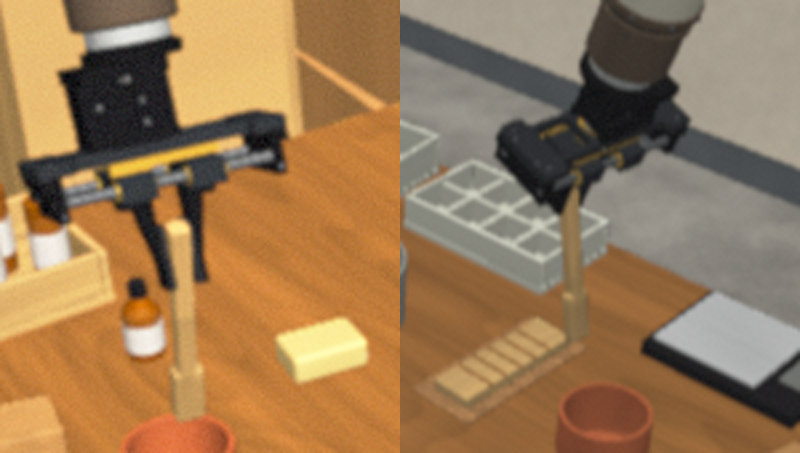

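View 8: the paddle hangs near upright from the gripper. Its tip is at crop (188,417) in the scene half and (577,338) in the side half.

```bash
cat >> h.py <<'E'
CR=np.array([.608,-.199,0])
def tri(obs):
    A=[];b=[]
    f=lambda X:np.concatenate([proj(c,X)[0]-uv for c,uv in obs])
    s=least_squares(f,[.6,0,.1]);return s.x,s.fun.round(1)
E
python3 - <<'E'
from h import *
k=np.load("k.npz")
C=dict(vfov=42.154451076193446,cx=313.3314,cy=241.2434,T=k["Tc"]);D=dict(vfov=49.717756,cx=319.475,cy=241.9604,T=k["Td"])
W=dict(vfov=59.50564,cx=320,cy=240,T=np.array([[-0.368,-0.887,-0.28,0.64],[-0.93,0.352,0.109,0.216],[0.002,0.3,-0.954,0.464],[0,0,0,1]]))
w2=dict(np.load("w2.npz"));W["cx"],W["cy"]=float(w2["cx"]),float(w2["cy"])
s=sense();R=s["ee_rot"]
for nm,o in(("tip",[(C,(210.5,216.5)),(D,(396.4,216.8))]),("top",[(C,(206.8,145.6))])):
    if len(o)>1:
        X,e=tri(o);print(nm,X,e,"tool",(R.T@(X-s["tcp_pos"])).round(4))
hd=np.array([[a,b*.106,z] for a in(-.02,.02) for b in(-1,1) for z in(.058,.068)])
M=np.r_[cyl(.078,.08,.085),hd]
obs=[(C,[266,289.5,85,92]),(D,[284,173.5,45.5,45.5]),(W,[231.6,47.4,231.2,175.3]),(w2,[None,None,None,None])]
def f(x):
    r_=cv2.Rodrigues(np.array([0,0,x[2]]))[0];P=M@r_.T+[x[0],x[1],0];o=[]
    for c,b in obs[:3]:
        q=proj(c,P);lo=q.min(0);hi=q.max(0);sc=1 if c is not W else .5
        o+=[(lo[0]-b[0])*sc,(hi[0]-b[0]-b[2])*sc,(lo[1]-b[1])*sc,(hi[1]-b[1]-b[3])*sc]
    q=proj(w2,P);o+=[(q[:,0].max()-196.5)*.5,(q[:,1].max()-192)*.5]
    return o
for a in(0,.3,-.3):
    z=least_squares(f,[.605,.2,a],loss="soft_l1",x_scale=[.01,.01,.1]);print(z.x.round(4),z.cost.round(2),z.fun.round(1))
E
```

```text
tip [ 0.61660089 -0.14808085  0.13051898] [-0.6 -0.2 -0.7  0.3] tool [ 0.0883 -0.0008  0.144 ]
[ 0.6043  0.202  -0.0193] 16.31 [-0.4 -1.2 -0.6 -3.3 -3.1  4.7 -0.8  2.  -1.2 -0.8 -1.1  4.5 -0.3  0.9]
[ 0.6043  0.202  -0.0193] 16.31 [-0.4 -1.2 -0.6 -3.3 -3.1  4.7 -0.8  2.  -1.2 -0.8 -1.1  4.5 -0.3  0.9]
[ 0.6044  0.2019 -0.4398] 15.59 [-0.5 -1.6 -3.4 -3.4 -2.   1.8 -0.8  2.  -1.7 -0.7 -1.2  4.4 -0.6  0.9]
```

Call:
{"api": "apply_moves", "payload": {"steps": [[[0,-50.2,3.8,17.3,0,0,0],[0,-50.2,3.8,17.3,0,0,0],[0,-50.2,3.8,17.3,0,0,0],[0,-50.2,3.8,17.3,0,0,0],[0,-50.2,3.8,17.3,0,0,0],[0,-50.2,3.8,17.3,0,0,0],[0,0,0,0,0,0,0],[0,0,0,0,0,0,0]]]}}

```text
time_s: 21.2
tcp_pos: [0.6468, 0.2059, 0.2957]
ee_rot: [[-0.142, -0.989, 0.049], [-0.934, 0.151, 0.323], [-0.326, 0.0, -0.945]]
wrist_force: [1.0, -1.4, -0.5]
gripper_width: 0.178
```

Run:
```python
from h import *
w=capture("wrist");c=capture("scene")
s=sense();R=s["ee_rot"];print(s["time_s"],s["tcp_pos"],R.round(4).tolist(),s["joints"].round(1),s["gripper_width"],s["wrist_force"])
PC=np.array([.6043,.202,0])
for n,k in(("w",w),("c",c)):
  for m in masks_of(k,"ball0_center"): print(n,m["box"],round(m["confidence"],2),(unproj(k,[m["box"][0]+m["box"][2]/2,m["box"][1]+m["box"][3]/2],.018)[0]-PC).round(4)[:2])
  for m in masks_of(k,"pot"): print("pot",n,m["box"],m["confidence"])
im=w["color"][:,:,::-1].copy()
for p in proj(w,cyl(.08,.08,.085)[48:]+PC): cv2.circle(im,tuple(int(v) for v in p),1,(255,0,0),-1)
for p in proj(w,cyl(.074,.076,.005)[:48]+PC+[0,0,.005]): cv2.circle(im,tuple(int(v) for v in p),1,(0,0,255),-1)
p=proj(w,s["tcp_pos"]+R@[.0883,-.0008,.144])[0];cv2.circle(im,tuple(int(v) for v in p),3,(0,255,0),-1)
p=proj(w,PC+[.038,-.032,.011])[0];cv2.circle(im,tuple(int(v) for v in p),3,(255,0,255),-1)
cv2.imwrite("pics/w7.png",im)
```

```text
21.3 [0.64700457 0.20481089 0.29595023] [[-0.144, -0.9883, 0.0499], [-0.9341, 0.1524, 0.3228], [-0.3266, -0.0002, -0.9452]] [ 23.8  22.4  13.1 -16.9 -71.  -28.4] 0.18491880018208673 [ 0.26578332 -0.76232137 -1.19624908]
w [347.9, 72.6, 29.7, 33.7] 0.7 [-0.0005 -0.0024]
pot w [264.7, 0.6, 209.2, 215.9] 0.65
pot w [332.4, 34.4, 28.9, 31.7] 0.36
pot w [529.5, 130.0, 104.7, 59.7] 0.19
c [303.7, 336.2, 10.3, 11.1] 0.7 [-0.0003  0.0017]
pot c [264.9, 287.5, 84.9, 89.7] 0.84
```

View pics/w7.png

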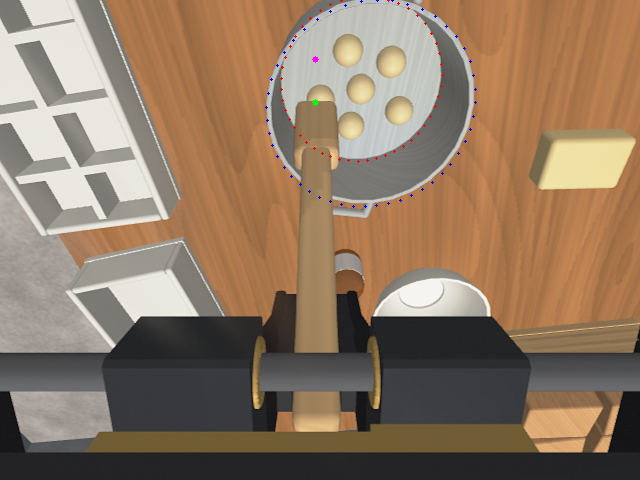

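View 9: the drawn rim and floor rings and the green tip marker (316,102) sit on the real ones. The six balls lie around (361,89), and the free gap is near the magenta mark (316,60), so I go a little left of it.

Call:
{"api": "apply_moves", "payload": {"steps": [[[0,9.2,-0.7,28.5,0,0,0],[0,9.2,-0.7,28.5,0,0,0],[0,9.2,-0.7,28.5,0,0,0],[0,6,-0.5,18.5,0,0,0],[0,3.2,-0.2,10,0,0,0],[0,0,0,0,0,0,0],[0,0,0,0,0,0,0]]]}}

```text
time_s: 22.38
tcp_pos: [0.6508, 0.208, 0.1775]
ee_rot: [[-0.142, -0.988, 0.052], [-0.934, 0.151, 0.324], [-0.328, -0.002, -0.945]]
wrist_force: [-0.4, 0.4, -0.2]
gripper_width: 0.182
```

```bash
cat > stir.py <<'E'
from h import *
PC=np.array([.6043,.202,0]);TIP=[.0883,-.0008,.144]
s=sense();R=s["ee_rot"];tip=s["tcp_pos"]+R@TIP
print(s["time_s"],s["tcp_pos"].round(4),"tip rel pot",(tip-PC).round(4),s["gripper_width"],s["wrist_force"].round(1))
def rows(rs,a,zt=None,n=12):
    q=(tip-PC);z0=q[2];prev=q
    for i in range(n):
        t=np.array([rs[i]*np.cos(np.radians(a[i])),rs[i]*np.sin(np.radians(a[i])),z0 if zt is None else zt])
        print([0]+(R.T@(t-prev)*1e3).round(1).tolist()+[0,0,0],end=", ");prev=t
    print()
E
python3 - <<'E'
from stir import *
rows(np.r_[47,42,38,35,[32]*8],-36+30*np.arange(1,13)*1.0,.011)
rows(np.r_[[32]*12],-36+30*np.arange(1,13)*1.0,.011)
E
```

```text
22.375 [0.6508 0.208  0.1775] tip rel pot [ 0.0422 -0.03    0.0125] 0.18171833303314175 [-0.4  0.4 -0.2]
[0, -2077.4, -46901.4, 837.3, 0, 0, 0], [0, -19353.8, 11604.3, 6686.0, 0, 0, 0], [0, -10479.1, 17914.7, 3591.6, 0, 0, 0], [0, -1142.3, 19077.4, 349.5, 0, 0, 0], [0, 7577.1, 15639.0, -2667.1, 0, 0, 0], [0, 11566.3, 11148.1, -4040.0, 0, 0, 0], [0, 15287.5, 3528.8, -5312.4, 0, 0, 0], [0, 14912.4, -5036.1, -5161.2, 0, 0, 0], [0, 10541.6, -12251.5, -3627.2, 0, 0, 0], [0, 3346.1, -16184.1, -1121.2, 0, 0, 0], [0, -4745.9, -15780.3, 1685.2, 0, 0, 0], [0, -11566.3, -11148.1, 4040.0, 0, 0, 0], 
[0, -1421.3, -31918.1, 572.9, 0, 0, 0], [0, -14912.4, 5036.1, 5161.2, 0, 0, 0], [0, -10541.6, 12251.5, 3627.2, 0, 0, 0], [0, -3346.1, 16184.1, 1121.2, 0, 0, 0], [0, 4745.9, 15780.3, -1685.2, 0, 0, 0], [0, 11566.3, 11148.1, -4040.0, 0, 0, 0], [0, 15287.5, 3528.8, -5312.4, 0, 0, 0], [0, 14912.4, -5036.1, -5161.2, 0, 0, 0], [0, 10541.6, -12251.5, -3627.2, 0, 0, 0], [0, 3346.1, -16184.1, -1121.2, 0, 0, 0], [0, -4745.9, -15780.3, 1685.2, 0, 0, 0], [0, -11566.3, -11148.1, 4040.0, 0, 0, 0],
```

Call:
{"api": "apply_moves", "payload": {"steps": [[[0,-23.6,-0.6,9.7,0,0,0],[0,-19.4,11.6,6.7,0,0,0],[0,-10.5,17.9,3.6,0,0,0],[0,-1.1,19.1,0.3,0,0,0],[0,7.6,15.6,-2.7,0,0,0],[0,11.6,11.1,-4,0,0,0],[0,15.3,3.5,-5.3,0,0,0],[0,14.9,-5,-5.2,0,0,0],[0,10.5,-12.3,-3.6,0,0,0],[0,3.3,-16.2,-1.1,0,0,0],[0,-4.7,-15.8,1.7,0,0,0],[0,-11.6,-11.1,4,0,0,0]]]}}

```text
time_s: 23.88
tcp_pos: [0.6356, 0.2186, 0.1741]
ee_rot: [[-0.145, -0.988, 0.05], [-0.934, 0.153, 0.323], [-0.327, 0.0, -0.945]]
wrist_force: [0.3, 0.3, -0.5]
gripper_width: 0.184
```

```bash
sed -i 's/print(\[0\]+(R.T@(t-prev)\*1e3)/print([0]+(R.T@(t-prev)*1e3)/; s/rs\[i\]\*np/rs[i]*1e-3*np/g' stir.py
python3 - <<'E'
from stir import *
a0=np.degrees(np.arctan2(tip[1]-.202,tip[0]-.6043));print(a0)
E
```

```text
23.875 [0.6356 0.2186 0.1741] tip rel pot [ 0.0264 -0.0195  0.0091] 0.18360313700874553 [ 0.3  0.3 -0.5]
-36.34620278774145
```

Call:
{"api": "apply_moves", "payload": {"steps": [[[0,-15.6,-3.5,4.4,0,0,0],[0,-14.9,5,5.2,0,0,0],[0,-10.5,12.3,3.6,0,0,0],[0,-3.3,16.2,1.1,0,0,0],[0,4.7,15.8,-1.7,0,0,0],[0,11.6,11.1,-4,0,0,0],[0,15.3,3.5,-5.3,0,0,0],[0,14.9,-5,-5.2,0,0,0],[0,10.5,-12.3,-3.6,0,0,0],[0,3.3,-16.2,-1.1,0,0,0],[0,-4.7,-15.8,1.7,0,0,0],[0,-11.6,-11.1,4,0,0,0]]]}}

```text
time_s: 25.38
tcp_pos: [0.6357, 0.2186, 0.175]
ee_rot: [[-0.145, -0.988, 0.05], [-0.934, 0.153, 0.323], [-0.327, 0.0, -0.945]]
wrist_force: [-0.0, 0.2, -0.3]
gripper_width: 0.182
```

Call:
{"api": "apply_moves", "payload": {"steps": [[[0,-15.3,-3.5,5.3,0,0,0],[0,-14.9,5,5.2,0,0,0],[0,-10.5,12.3,3.6,0,0,0],[0,-3.3,16.2,1.1,0,0,0],[0,4.7,15.8,-1.7,0,0,0],[0,11.6,11.1,-4,0,0,0],[0,15.3,3.5,-5.3,0,0,0],[0,14.9,-5,-5.2,0,0,0],[0,10.5,-12.3,-3.6,0,0,0],[0,3.3,-16.2,-1.1,0,0,0],[0,-4.7,-15.8,1.7,0,0,0],[0,-11.6,-11.1,4,0,0,0]]]}}

```text
time_s: 26.88
tcp_pos: [0.6355, 0.2185, 0.175]
ee_rot: [[-0.145, -0.988, 0.05], [-0.934, 0.153, 0.323], [-0.327, 0.001, -0.945]]
wrist_force: [-0.5, -0.2, -0.9]
gripper_width: 0.183
```

Call:
{"api": "apply_moves", "payload": {"steps": [[[0,-15.3,-3.5,5.3,0,0,0],[0,-14.9,5,5.2,0,0,0],[0,-10.5,12.3,3.6,0,0,0],[0,-3.3,16.2,1.1,0,0,0],[0,4.7,15.8,-1.7,0,0,0],[0,11.6,11.1,-4,0,0,0],[0,15.3,3.5,-5.3,0,0,0],[0,14.9,-5,-5.2,0,0,0],[0,10.5,-12.3,-3.6,0,0,0],[0,3.3,-16.2,-1.1,0,0,0],[0,-4.7,-15.8,1.7,0,0,0],[0,-11.6,-11.1,4,0,0,0]]]}}

```text
time_s: 28.38
tcp_pos: [0.6355, 0.2185, 0.1749]
ee_rot: [[-0.145, -0.988, 0.05], [-0.934, 0.153, 0.323], [-0.326, 0.001, -0.945]]
wrist_force: [0.2, -0.3, -0.3]
gripper_width: 0.185
```

Run:
```python
from stir import *
c=capture("scene");d=capture("side");w=capture("wrist")
cv2.imwrite("pics/w8.png",np.hstack([w["color"][0:300,180:580,::-1],cv2.resize(c["color"][240:390,230:430,::-1],(400,300),interpolation=cv2.INTER_CUBIC)]))
```

```text
28.375 [0.6355 0.2185 0.1749] tip rel pot [ 0.0264 -0.0196  0.01  ] 0.18534439406962927 [ 0.2 -0.3 -0.3]
```

View pics/w8.png

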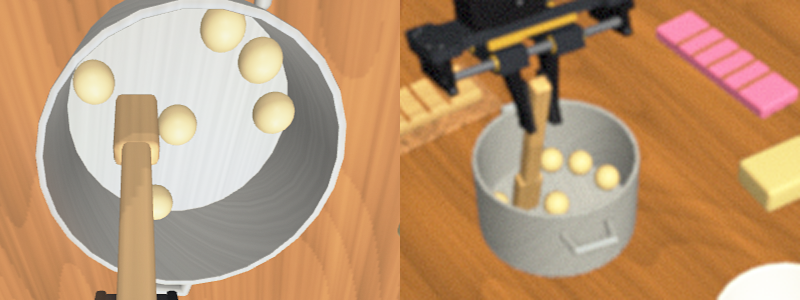

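View 10: the paddle stands upright in the pot with all six balls inside. They are at crop (223,30), (260,60), (274,112), (177,125), (94,81) and (158,202), so the arrangement has changed.

Run:
```python
from stir import *
w=capture("wrist")
b=unproj(w,[[403,30],[440,60],[454,112],[357,125],[274,81],[338,202]],.018)[:,:2]-PC[:2]
o=np.array([[39,0],[15,29],[0,-2],[9,-37],[-27,-22],[-31,21.5]])/1e3
print((b*1e3).round(0).tolist())
print((np.linalg.norm(b[:,None]-o[None],axis=2)*1e3).round(0))
```

```text
28.525 [0.6343 0.2196 0.1746] tip rel pot [ 0.0251 -0.0185  0.0097] 0.18407758238426822 [-0.6  0.2 -0.3]
[[-31.0, -55.0], [-52.0, -36.0], [-62.0, -3.0], [0.0, -4.0], [48.0, -39.0], [20.0, 52.0]]
[[ 89.  96.  62.  44.  34.  77.]
 [ 98.  93.  62.  61.  29.  61.]
 [101.  83.  62.  79.  40.  39.]
 [ 39.  36.   2.  35.  33.  40.]
 [ 40.  75.  60.  39.  77.  99.]
 [ 56.  24.  58.  90.  88.  59.]]
```

Call:
{"api": "apply_moves", "payload": {"steps": [[[0,14,6.2,-8.2,0,0,0],[0,14,6.2,-8.2,0,0,0],[0,-20.1,0,14.5,0,0.147,0],[0,-20.1,0,14.5,0,0.147,0],[0,-20.1,0,14.5,0,0.147,0],[0,-20.1,0,14.5,0,0.147,0],[0,-20.1,0,14.5,0,0.147,0],[0,0,0,0,0,0,0],[0,0,0,0,0,0,0]]]}}

```text
time_s: 29.7
tcp_pos: [0.632, 0.2885, 0.1157]
ee_rot: [[-0.14, -0.988, -0.059], [-0.91, 0.152, -0.386], [0.39, -0.0, -0.921]]
wrist_force: [0.3, 0.0, -0.3]
gripper_width: 0.18
```

Run:
```python
from stir import *
d=R@TIP;print(R.round(3).tolist(),"lean",np.degrees(np.arccos(-d[2]/np.linalg.norm(d))))
c=capture("scene");w=capture("wrist")
cv2.imwrite("pics/w9.png",np.hstack([w["color"][0:480,140:530,::-1],cv2.resize(c["color"][200:390,230:390,::-1],(404,480),interpolation=cv2.INTER_CUBIC)]))
```

```text
29.7 [0.632  0.2885 0.1157] tip rel pot [ 0.0077 -0.0495  0.0176] 0.17970529292082907 [ 0.3  0.  -0.3]
[[-0.14, -0.988, -0.059], [-0.91, 0.152, -0.386], [0.39, -0.0, -0.921]] lean 54.48441205397232
```

View pics/w9.png

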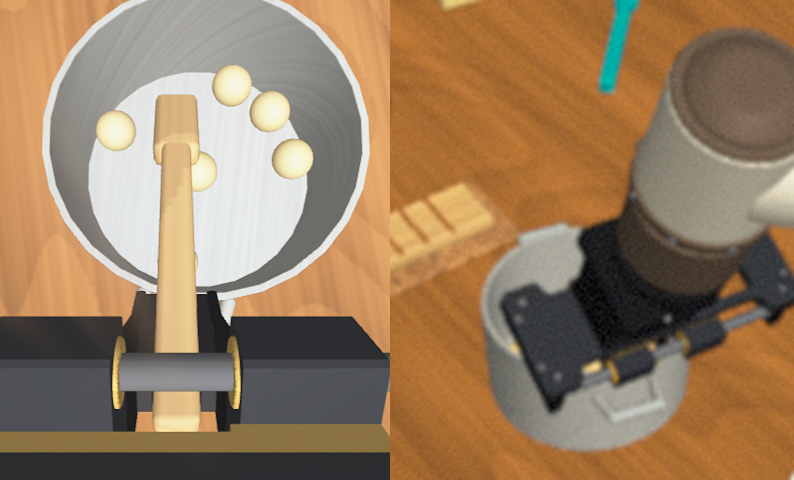

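View 11 (one past the budget): the head rests on the clear floor at (177,105) between balls, and the handle is over the near rim. All is ready for letting go.

Call:
{"api": "apply_moves", "payload": {"steps": [[[0.6,0,0,0,0,0,0],[0.6,0,0,0,0,0,0],[0.6,0,0,0,0,0,0],[0.6,0,0,0,0,0,0],[0.6,0,0,0,0,0,0],[0.6,0,0,-20,0,0,0],[0.6,0,0,-40,0,0,0],[0.6,0,0,-45,0,0,0],[0.6,0,0,-45,0,0,0],[0.6,0,0,0,0,0,0]]]}}

```text
time_s: 31.05
tcp_pos: [0.642, 0.3495, 0.2571]
ee_rot: [[-0.141, -0.989, -0.052], [-0.912, 0.15, -0.382], [0.386, -0.006, -0.923]]
wrist_force: [0.8, -0.4, -1.2]
gripper_width: 0.6
```

Run:
```python
from stir import *
c=capture("scene");d=capture("side");w=capture("wrist")
for k in(c,d,w): print([(m["box"],round(m["confidence"],2)) for m in masks_of(k,"stick")],len(masks_of(k,"ball0_center")))
cv2.imwrite("pics/w10.png",np.hstack([w["color"][0:480,140:530,::-1],cv2.resize(c["color"][200:390,230:390,::-1],(404,480),interpolation=cv2.INTER_CUBIC)]))
for m in masks_of(c,"board"): print(rect(c,m,.019))
```

```text
31.05 [0.642  0.3495 0.2571] tip rel pot [0.0186 0.0118 0.1582] 0.5996989630656511 [ 0.8 -0.4 -1.2]
[([283.1, 324.5, 51.7, 28.8], 0.94), ([311.3, 189.0, 19.3, 49.2], 0.89)] 0
[([321.6, 278.1, 6.6, 59.4], 0.59), ([290.0, 161.4, 25.7, 35.9], 0.51), ([453.7, 255.9, 38.8, 35.3], 0.4)] 1
[([303.8, 93.0, 28.0, 170.4], 0.87)] 1
(array([662.3,  -7.5]), array([ 68. , 181.3]), 177.7)
(array([329.5, 180.1]), array([ 64. , 110.9]), 91.6)
(array([180.8, 324.8]), array([ 67.4, 188.2]), 165.8)
```

View pics/w10.png

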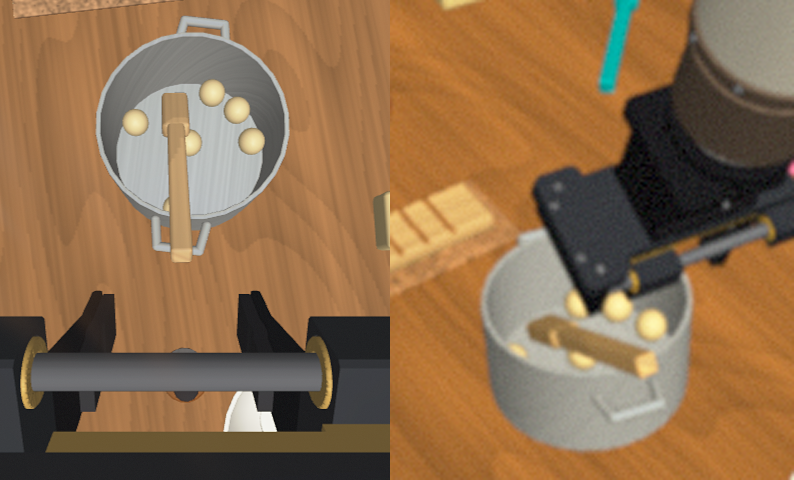

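View 12: the paddle leans in the pot with its head at (175,108) and its handle over the near rim at (180,250). All six balls are inside, the board is on the mat, and the gripper is clear.

Call:
{"api": "apply_moves", "payload": {"steps": [[[0.6,0,0,0,0,0,0],[0.6,0,0,0,0,0,0],[0.6,0,0,0,0,0,0],[0.6,0,0,0,0,0,0]]]}}

```text
time_s: 32.05
tcp_pos: [0.6409, 0.3474, 0.253]
ee_rot: [[-0.139, -0.988, -0.059], [-0.91, 0.151, -0.387], [0.391, -0.0, -0.92]]
wrist_force: [-0.1, -0.7, -0.0]
gripper_width: 0.597
```

Run:
```python
from stir import *
w=capture("wrist");print([(m["box"],round(m["confidence"],2)) for m in masks_of(w,"stick")])
top=unproj(w,[[320,255]],.10)[0]-PC;print("top approx",top)
print(r.finish_job())
```

```text
32.05 [0.6409 0.3474 0.253 ] tip rel pot [0.0166 0.0092 0.155 ] 0.5971192435555513 [-0.1 -0.7 -0. ]
[([305.2, 94.6, 26.9, 170.2], 0.97)]
top approx [0.02797349 0.1041439  0.1       ]
the job is handed in; nothing more can be done
None
```

The job is handed in, at about 32 s of the 72 s allowed, and my last checks found no failed condition.

- **Board:** I took it off the pot and laid it flat on the cork mat. The last scene picture still showed it there, within about 10 mm of the mat's middle.
- **Crock:** the paddle was stood head down leaning on the rim at about 51°, let go, and taken again about 165 mm above its tip.
- **Stirring:** four turns at about 32 mm radius, with the paddle about 12° from upright and its tip about 5 mm above the pot's inner floor.
- **Paddle at the end:** it is leaning head down on the pot's rim at roughly 57°, by geometry from its 54° at release. It stayed in the same place in pictures a second apart, and the gripper is well clear.
- **Balls:** all six were inside. Five were 24 mm or more from every starting position. The middle one showed about 2 mm from the middle starting spot, so it may not have moved, but four are enough.
- **Disagreements and limits:** early mask fits put the crock up to 10 mm apart between cameras, so I used the wrist view, and the overlay then agreed to about 2 px. I never measured the bystanders again at the end, but nothing in the pictures or the wrist forces suggested any contact.

I viewed 12 pictures, two past the budget of 10.

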